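Load a reagent carton through the bifold door

TASK

The folding door of the loading station on the worktop stands across the way into the bay. Push it at its fold hinge until both panels are folded together, right up against the far post that the door hangs on, while the carton still waits outside, then push the white carton standing on the rollers along the lane, upright, until it is fully home against the back of the bay. Leave the door fully folded.

Things in the scene. Friction and masses are not known exactly. Their poses are not given: they have to be found in the camera images.
- station: Fixed grey-white loading station, 166 mm wide, 428 mm long. Origin on the worktop, mid width. Own +y runs along the roller lane into the bay, +x to the hinge-post side, away from the robot. Spans y -253 to +175 mm; door track at y = 25, back stop face at y = 165 mm (150 mm high). Mouth posts at x = +-78 mm, 155 mm high; near bay wall 90 mm high, far one 150. Nothing above bay or lane.
- bay_home (a point): Fixed point at (-22, 102.5, 113) mm in the station's frame: where the carton's centre lies when fully home. The lane is centred on this x: idle rollers, tops 29 mm above the worktop, all the way from the station's near end to the back stop, between two rails 84 mm apart inside, 41 mm high.
- door_pivot (a point): The vertical axis on which the first door panel hangs at the hinge post: (68, 25) mm in the station's frame, the point at 150 mm height, level with the top of the panels.
- fold_pin (a point): Vertical steel hinge pin at the fold, 14 mm thick, standing free above the panels from 150 to 190 mm height; the point is on its axis at 170 mm. In station x, y it lies at door_pivot + 68 mm * (-cos j, -sin j), j = joint door, so it juts out of the mouth towards the carton. A push of 2 to 5 N on it along that arc, towards the hinge-post side and outwards, folds the door.
- door (a joint): Fold angle j of the door, rad: 0 = flat across the mouth, 1.40 = stop, folded up by the hinge post. Starts at 0.35 to 0.8, stays where left. Two panels, each 68 mm long, 8 mm thick, 44 to 150 mm high; the second hangs on the fold and its free edge runs along the floor track to the hinge post as j grows. Fully folded it leaves 100 mm of the mouth clear, over the lane.
- carton_center (a point): Centre of the white carton, 68 mm wide (x, across the lane), 125 long (y, along it), 168 high, about 0.45 kg, standing on the rollers before the door. The point is 84 mm above its underside, 113 mm above the worktop. It rolls under less than 1 N; a steady push at 0.05 m/s on the middle of its rear face, up to two thirds of its height, keeps it upright.

How it is judged:
On the way:
1. the door is fully folded (at least 1.2 rad) while the carton still stands outside, clear of the door (value of joint door above 1.2 rad and y of carton_center in the frame of station below -0.11 m), for 0.2 s.
At the end, for the whole second after the job is handed in: The door is folded to at least 1.2 rad and still; the carton stands upright on the rollers in the bay (tilt under 0.08 rad) with its front within 10 mm of the back stop and its centre within 18 mm of bay_home (value of joint door above 1.2 rad and y of carton_center in the frame of bay_home above -0.01 m and distance between carton_center and bay_home below 0.018 m and angle between carton_center's own z axis and vertical below 0.08 rad and velocity of joint door between -0.05 and 0.05 rad/s); the robot touches nothing.
It fails at once if the carton tips by more than 0.3 rad (angle between carton_center's own z axis and vertical above 0.3 rad).
It also fails if it takes over 54 s, if anything falls off the work surface, if the arm or the gripper's body presses on something with over 40 N, if the wrist force passes 120 N, or if a joint passes its speed limit or range.

ROBOT

A 6-joint arm with a two-finger parallel gripper is mounted at the origin on a cart in front of the work surface, level with it; the furniture and walls round the work are solid. World frame = base frame: x ahead of the robot, y to its left, z up, the work surface at z = 0. Lengths are in m, angles in rad, forces in N, time in s.
With the tool pointing down it reaches from about 0.35 to 0.725 m from the base axis. Payload 4.3 kg.
Tool frame: the origin (TCP) lies midway between the tips of the shut fingers; the grasp point (between the pads) lies ctrl.tcp_to_grasp behind it (ctrl.tcp_to_grasp is the distance from the TCP to the grasp point, in m); y points along the fingers, z is the direction in which the jaws open and shut, and the axes are right-handed (so a half turn about y gives the same grasp; the last joint's range is limited). The gripper opens to 85 mm and grips with 20 to 120 N. Pads are 22 mm wide; open, the fingers measure 114 mm over their backs; the gripper's body (76 mm by 85 mm) begins 54 mm behind the grasp point. The pads swing forward as they close: fully open they stand 13 mm farther back than shut.
Start: joints at [-1.335, 0.377, 0.081, 1.274, 0, 1.46], TCP at [0.195, -0.541, 0.231] pointing down, gripper open.
Joint ranges: [-2.72, 2.72], [-0.84, 1.66], [-1.02, 1.22], [-1.77, 2.12], [-1.37, 1.28], [-3.14, 3.14]. Speed limits (rad/s): [2.57, 2.57, 3.14, 3.14, 3.14, 3.14].

INTERFACE

Orientations are given as a rotation vector (axis times angle).
In Python, from bench import ctrl gives the robot as it stands.
- The arm moves only by the tool step_arm, never from a script. Its argument "series" is a list of rows, each an object with "travel": the shift along the tool's x, y, z in mm, a list of three; "angular": the turn, a rotation vector about the tool's x, y, z in rad, a list of three; "jaw": the gripper's target within -1 to 1 (fully open at 1, half-way at 0, shut at -1). A call has exactly 8 rows; each row is the pose to reach, as a shift and turn from the pose commanded when the call began, along the tool's axes at that moment; what a row does not reach only later rows make up. A row lasts 1/8 s, in which the tool goes at most 62.5 mm and 10.7 degrees, less where a joint would pass 70% of its speed; a pose out of reach is approached as far as the arm can. A call with a gripper value outside its range is refused whole. The fingers move at their own pace and stop on an object; "force" is the grip in N (left out, the last holds). Time passes only in rows, so rows that repeat a pose let the fingers close, or fill a call up. It gives the time, the measured TCP pose, the force and the opening at its end, in the units of the state.
- ctrl.sense(): the state, without advancing time (a new reading comes with each control period).
- ctrl.capture(name): name is "scene" or "top" or "wrist"; returns the picture (480x640x3 uint8, blue, green, red); there is no depth.
- ctrl.camera_info(name): a dict with "fx", "fy", "cx", "cy" (pixels), "R" (3x3) and "t" (3): a world point X has camera coordinates R X + t. Camera axes: x right, y down, z forward; pixel columns grow to the right and rows downward; lengths in m; the calibration is good to about 2 mm. The wrist camera is an equidistant fisheye: a pixel r from the principal point sees the ray r / f radians off the axis. A picture is of the moment at which its call begins: read the wrist's pose just before it. camera_info takes no time and is no camera call; for the wrist camera it gives the pose at the moment of the call.
- ctrl.hand_in(): hands the job in, once; it reports no verdict.
The state is a dict: "t": time; "qpos": joint angles; "qd": joint speeds; "tau": joint torques, N m; "position": TCP position; "tcp_rot": TCP orientation; "wrist_force": force on the tool from outside, world axes, zero at the start; "wrist_torque": the same for the moment, N m; "gripper_width": finger opening in m.
Only numpy, scipy, OpenCV 4.12 (cv2) and the standard library are available. Lean on these libraries where they do the work, as an engineer would, in place of code of your own. Each camera call takes 0.05 s, during which the arm holds its last target.

## Working session

There is one attempt and no reset: what is moved stays moved. The work goes in short steps, Python scripts to look and compute and a tool call to move; the robot and the scene stay as the last step left them, time stands still between calls to the robot, and variables do not carry over. Pictures are saved under pics/ and viewed, and the job is handed in when it is done.

Besides the shell and the picture viewer there is one more tool, called after ">>>" as name([rows], argument=value, ...), one row to a line, values as JSON. step_arm: Moves the arm, as the interface text tells. Its arguments: {"type":"object","properties":{"series":{"type":"array"},"force":{"type":"number"}},"required":["series"]}

```bash
mkdir -p pics; ls; python3 - <<'E'
from bench import ctrl
import cv2,numpy as np
s=ctrl.sense();print(s,ctrl.tcp_to_grasp)
for n in("scene","top"):
    i=ctrl.camera_info(n);print(n,i)
    cv2.imwrite(f"pics/{n}0.png",ctrl.capture(n))
E
```

```text
pics
{'t': 0.0, 'qpos': array([-1.33530884e+00,  3.78091924e-01,  7.96346490e-02,  1.27439203e+00,
        2.11010149e-05,  1.46052393e+00]), 'qd': array([ 0.00023497, -0.00098033,  0.00142772, -0.00074309, -0.00049661,
        0.00045194]), 'tau': array([-2.89576747e-04, -4.63607311e+01,  2.69874072e+01,  2.08344654e-02,
       -1.38081909e-04,  1.08937765e-07]), 'position': array([ 0.19474873, -0.54032593,  0.23034778]), 'tcp_rot': array([-0.35522327,  2.03571007, -2.03147754]), 'wrist_force': array([-0.16663791, -0.33144851,  1.14064914]), 'wrist_torque': array([-0.04928173, -0.01262092,  0.03413703]), 'gripper_width': 0.08522592795248184} 0.0187
scene {'fx': 567.4298634641046, 'fy': 567.4298634641046, 'cx': 327.55192263898, 'cy': 234.49755075777804, 'R': array([[-0.84901375, -0.52836405, -0.00266194],
       [-0.3630224 ,  0.58697658, -0.7236527 ],
       [ 0.38391457, -0.61342475, -0.69015917]]), 't': array([0.56063795, 0.17044374, 0.91093773])}
top {'fx': 516.7450850587737, 'fy': 516.7450850587737, 'cx': 316.4992361468152, 'cy': 234.32922736293105, 'R': array([[-0.02929832, -0.99943269, -0.01661039],
       [-0.98243177,  0.03185604, -0.18388312],
       [ 0.18430795,  0.01093111, -0.98280776]]), 't': array([0.23400416, 0.53404317, 0.86977644])}
```

View pics/scene0.png

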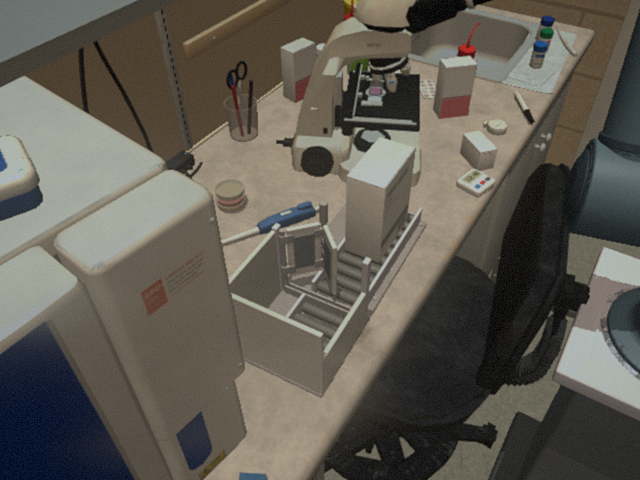

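View pics/top0.png

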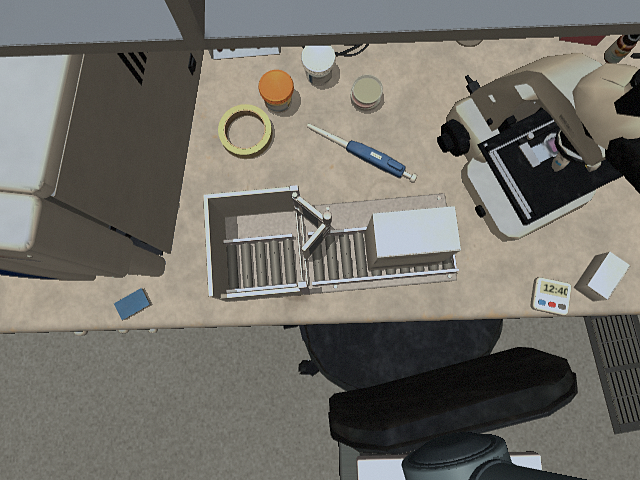

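The scene shows the station with its lane running left (world +y): carton top around (415,235) in the top view, fold pin near (327,216), back stop at x≈208. Zooming in to measure.

```bash
python3 - <<'E'
import cv2
a=cv2.imread("pics/top0.png")[175:310,190:475]
cv2.imwrite("pics/topz.png",cv2.resize(a,None,fx=2.8,fy=2.8,interpolation=cv2.INTER_CUBIC))
a=cv2.imread("pics/scene0.png")[120:400,220:440]
cv2.imwrite("pics/scz.png",cv2.resize(a,None,fx=2.1,fy=2.1,interpolation=cv2.INTER_CUBIC))
E
```

```text
(no output)
```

View pics/topz.png

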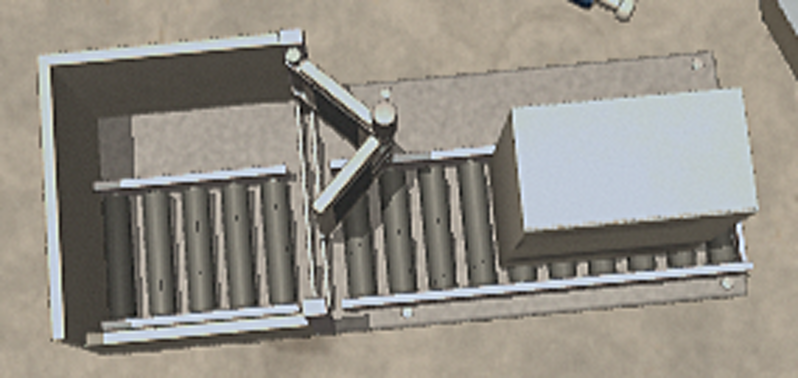

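View pics/scz.png

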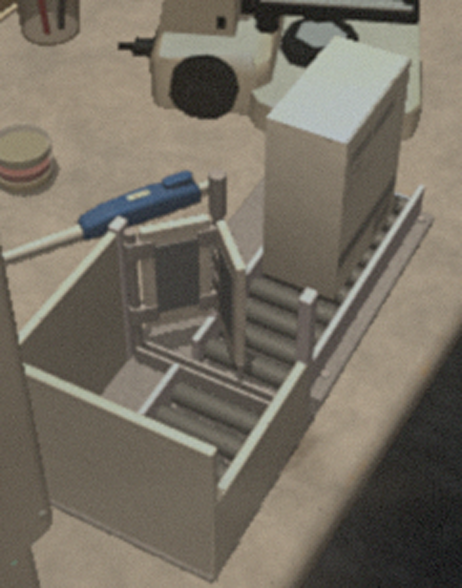

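```bash
cat > h.py <<'E'
import numpy as np
from bench import ctrl
def cast(uv,z,n="top"):
    i=ctrl.camera_info(n);R,t=i["R"],np.array(i["t"]);c=-R.T@t
    d=R.T@np.array([(uv[0]-i["cx"])/i["fx"],(uv[1]-i["cy"])/i["fy"],1])
    return c+d*(z-c[2])/d[2]
def fit(P,W): # station 2d->world 2d
    P=np.array(P);W=np.array(W);p=P.mean(0);w=W.mean(0)
    a=P-p;b=W-w
    th=np.arctan2((a[:,0]*b[:,1]-a[:,1]*b[:,0]).sum(),(a*b).sum())
    R=np.array([[np.cos(th),-np.sin(th)],[np.sin(th),np.cos(th)]])
    return th,R,w-R@p
E
python3 - <<'E'
from h import *
z=lambda u,v,h:cast((u/2.8+190-.3,v/2.8+175-.3),h)[:2]
obs=[((83,175),z(40,57,.15)),((-83,175),z(57,338,.15)),((83,-253),z(712,52,.004)),((-83,-253),z(745,293,.004)),((83,25),z(301,30,.155)),((-78,25),z(316,303,.155)),((68,25),z(292,55,.155))]
P=np.array([o[0] for o in obs])/1000;W=np.array([o[1] for o in obs])
th,R,t=fit(P,W);print("th",th,"t",t);print(np.round((W-(P@R.T+t))*1000,1))
inv=lambda w:(R.T@(w-t))*1000
pin=z(386,105,.19);print("pin",pin,inv(pin))
d=inv(pin)-[68,25];print(np.linalg.norm(d),np.arctan2(-d[1],-d[0]))
c=[z(*q,.197) for q in((513,107),(740,90),(757,213),(523,230))]
print([inv(q).round(1) for q in c], inv(np.mean(c,0)),np.mean(c,0))
# scene pin top  zoom 2.1 off (220,120)
q=cast((217/2.1+220-.3,178/2.1+120-.3),.19,"scene");print("scene pin",q)
for u,v,h in((119,222,.155),(308,293,.155),(216,453,.15),(20,367,.15)):
  q=cast((u/2.1+220-.3,v/2.1+120-.3),h,"scene");print(q,inv(q[:2]))
q=[cast((u/2.1+220-.3,v/2.1+120-.3),.197,"scene") for u,v in((267,121),(345,163),(409,63),(337,40))];print([inv(x[:2]).round(1) for x in q])
E
```

```text
th 0.06361477196804244 t [0.52299643 0.21881796]
[[-1.7 -2.4]
 [ 2.  -3.1]
 [-0.7  2.3]
 [ 1.2  3.5]
 [-1.6 -4.1]
 [ 2.   1.3]
 [-1.3  2.4]]
pin [0.54872944 0.19805662] [ 24.36112466 -22.35523899]
64.39619632163736 0.8262172799525931
[array([ 15.1, -90. ]), array([  12.6, -212.2]), array([ -54.5, -211.7]), array([-51.8, -87.7])] [ -19.64681535 -150.42311934] [0.51295203 0.06745012]
scene pin [0.54250355 0.20142107 0.19      ]
[0.59959015 0.24747617 0.155     ] [78.26064691 23.73104073]
[0.44518741 0.23759959 0.155     ] [-76.45764797  23.69010977]
[0.42902944 0.38321051 0.15      ] [-83.32617922 170.03368649]
[0.57623002 0.39274525 0.15      ] [ 64.18279676 170.19132479]
[array([ 12.7, -87.4]), array([-59.6, -69.9]), array([ -53.8, -208.2]), array([  10.6, -210.7])]
```

```bash
cat >> h.py <<'E'
def ray(uv,n):
    i=ctrl.camera_info(n);R,t=i["R"],np.array(i["t"]);c=-R.T@t
    return c,R.T@np.array([(uv[0]-i["cx"])/i["fx"],(uv[1]-i["cy"])/i["fy"],1])
def tri(a,b):
    c1,d1=ray(a,"top");c2,d2=ray(b,"scene")
    s=np.linalg.lstsq(np.c_[d1,-d2],c2-c1,rcond=None)[0]
    p,q=c1+s[0]*d1,c2+s[1]*d2
    return (p+q)/2,np.linalg.norm(p-q)
E
python3 - <<'E'
from h import *
from scipy.spatial.transform import Rotation as Ro
s=ctrl.sense();print(Ro.from_rotvec(s['tcp_rot']).as_matrix().round(3))
for n,a,b in(("chair L",(335,420),(487,385)),("chair R",(575,375),(560,165)),("scope eyep",(640,160),(430,10)),("box top",(606,262),(478,145))):
    print(n,*tri(a,b))
for u,v,h in((470,195,.03),(518,238,.03),(590,195,.03),(440,135,.05),(600,275,.05),(550,295,.02),(300,325,0),(620,325,0)):
    print(u,v,cast((u,v),h).round(3))
p=ctrl.camera_info("wrist");print(p)
import cv2
cv2.imwrite("pics/w0.png",ctrl.capture("wrist"))
E
```

```text
[[-0.941 -0.     0.339]
 [-0.339  0.002 -0.941]
 [-0.    -1.    -0.002]]
chair L [ 0.22082415  0.19840637 -0.04936219] 0.025616211080806122
chair R [ 0.28238635 -0.17953472  0.12542268] 0.02196130662779886
scope eyep [ 0.56216652 -0.18113857  0.35121411] 0.0032431668001240642
box top [ 0.46811742 -0.30103713  0.03149738] 0.019992995043598347
470 195 [ 0.61  -0.067  0.03 ]
518 238 [ 0.526 -0.147  0.03 ]
590 195 [ 0.602 -0.286  0.03 ]
440 135 [ 0.72  -0.016  0.05 ]
600 275 [ 0.453 -0.275  0.05 ]
550 295 [ 0.423 -0.197  0.02 ]
300 325 [0.383 0.253 0.   ]
620 325 [ 0.366 -0.325  0.   ]
{'fx': 371.64829954431775, 'fy': 371.64829954431775, 'cx': 316.56552169775205, 'cy': 234.86780493067295, 'R': array([[ 0.33927598, -0.94068493, -0.001916  ],
       [-0.90257563, -0.32610366,  0.28109365],
       [-0.26504538, -0.09363899, -0.95967843]]), 't': array([-0.57337427, -0.03627115,  0.37859562])}
```

View pics/w0.png

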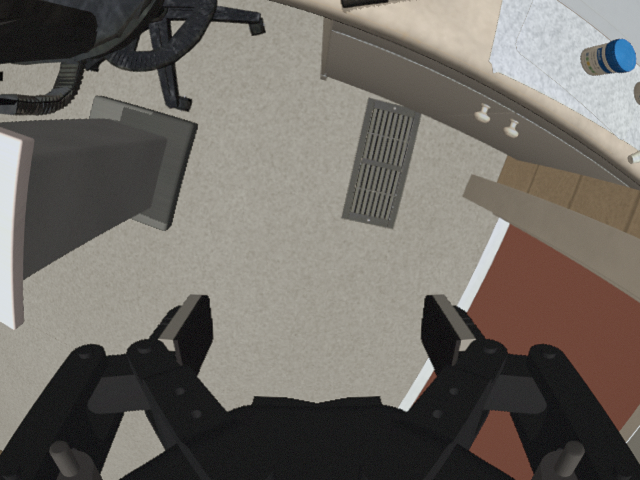

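>>> step_arm([
  {"travel": [-39, -9, -44], "angular": [0, -0.175, 0], "jaw": -1},
  {"travel": [-78, -18, -89], "angular": [0, -0.35, 0], "jaw": -1},
  {"travel": [-118, -26, -133], "angular": [0, -0.525, 0], "jaw": -1},
  {"travel": [-157, -35, -177], "angular": [0, -0.7, 0], "jaw": -1},
  {"travel": [-196, -44, -222], "angular": [0, -0.875, 0], "jaw": -1},
  {"travel": [-235, -53, -266], "angular": [0, -1.05, 0], "jaw": -1},
  {"travel": [-275, -61, -310], "angular": [0, -1.225, 0], "jaw": -1},
  {"travel": [-314, -70, -355], "angular": [0, -1.4, 0], "jaw": -1},
])

```text
t: 1.15
position: [0.3703, -0.0987, 0.3015]
tcp_rot: [-1.289, 1.075, -1.076]
wrist_force: [1.1, -0.2, -0.5]
gripper_width: 0.0
```

```bash
cat >> h.py <<'E'
def st():
    from scipy.spatial.transform import Rotation as Ro
    s=ctrl.sense();M=Ro.from_rotvec(s['tcp_rot']).as_matrix()
    print("t",round(s['t'],3),"q",s['qpos'].round(3),"p",s['position'].round(4),"yaw x",np.arctan2(M[1,0],M[0,0]).round(4),"f",s['wrist_force'].round(1),"w",s['gripper_width'].round(4));print(M.round(3))
    return s,M
E
python3 -c "
from h import *
st()"
```

```text
Traceback (most recent call last):
  File "h.py", line 24, in st
    print("t",round(s['t'],3),"q",s['qpos'].round(3),"p",s['position'].round(4),"yaw x",np.arctan2(M[1,0],M[0,0]).round(4),"f",s['wrist_force'].round(1),"w",s['gripper_width'].round(4));print(M.round(3))
                                                                                                                                                             ^^^^^^^^^^^^^^^^^^^^^^^^
AttributeError: 'float' object has no attribute 'round'
```

```bash
sed -i "s/s\['gripper_width'\].round(4)/round(s['gripper_width'],4)/" h.py; cat >> h.py <<'E'
TH=.0636;T0=np.array([.523,.2175])
RS=np.array([[np.cos(TH),-np.sin(TH)],[np.sin(TH),np.cos(TH)]])
def inv(w): return RS.T@(np.array(w)[:2]-T0)*1000
def go(x,y,z,yaw=TH):
    s,M=st();w=RS@np.array([x,y])/1000+T0
    d=M.T@(np.array([w[0],w[1],z/1000])-s['position'])*1000
    a=np.arctan2(M[1,0],M[0,0]);print("now st",inv(s['position']).round(1),"shift",d.round(1),"turn about tool y",round(-(yaw-a),4))
E
python3 -c "
from h import *
go(-25,-22,280)"
```

```text
t 1.15 q [-0.427 -0.025 -0.231  1.365 -0.     0.964] p [ 0.3703 -0.0987  0.3015] yaw x -1.3905 f [ 1.1 -0.2 -0.5] w 0.0
[[ 0.179  0.     0.984]
 [-0.984 -0.     0.179]
 [ 0.    -1.     0.   ]]
now st [-172.5 -305.9] shift [-264.8   21.5  179.6] turn about tool y -1.4541
```

>>> step_arm([
  {"travel": [-33, 3, 22], "angular": [0, -0.182, 0], "jaw": -1},
  {"travel": [-66, 5, 45], "angular": [0, -0.364, 0], "jaw": -1},
  {"travel": [-99, 8, 67], "angular": [0, -0.545, 0], "jaw": -1},
  {"travel": [-132, 11, 90], "angular": [0, -0.727, 0], "jaw": -1},
  {"travel": [-165, 13, 112], "angular": [0, -0.909, 0], "jaw": -1},
  {"travel": [-199, 16, 135], "angular": [0, -1.091, 0], "jaw": -1},
  {"travel": [-232, 19, 157], "angular": [0, -1.272, 0], "jaw": -1},
  {"travel": [-265, 21, 180], "angular": [0, -1.454, 0], "jaw": -1},
])

```text
t: 2.15
position: [0.5012, 0.193, 0.2798]
tcp_rot: [-1.571, -0.05, 0.051]
wrist_force: [0.3, 1.3, -0.3]
gripper_width: 0.0
```

```bash
python3 -c "
from h import *
import cv2
go(-25,-22,160)
i=ctrl.camera_info('wrist');np.savez('w1.npz',**{k:np.array(v) for k,v in i.items()})
cv2.imwrite('pics/w1.png',ctrl.capture('wrist'))
a=ctrl.capture('top')[150:320,180:480];cv2.imwrite('pics/t1.png',cv2.resize(a,None,fx=2.6,fy=2.6))
"
```

```text
t 2.15 q [ 0.25   0.292  0.085  1.364 -0.     0.185] p [0.5012 0.193  0.2798] yaw x 0.0644 f [ 0.3  1.3 -0.3] w 0.0
[[ 0.998 -0.001 -0.064]
 [ 0.064 -0.     0.998]
 [-0.001 -1.    -0.   ]]
now st [-23.3 -23.1] shift [ -1.6 119.8   1.2] turn about tool y 0.0008
```

View pics/w1.png

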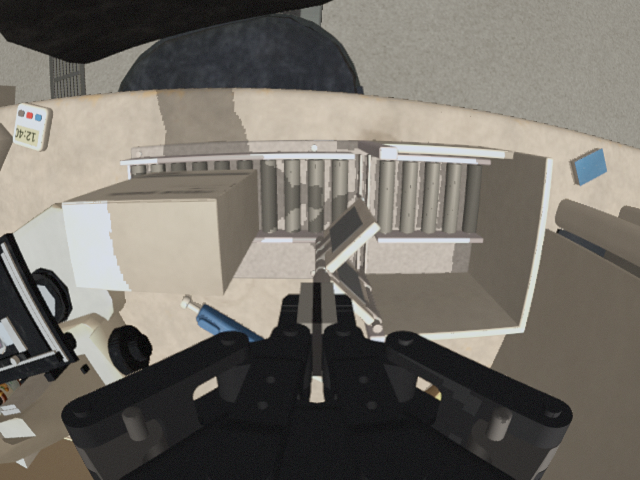

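View pics/t1.png

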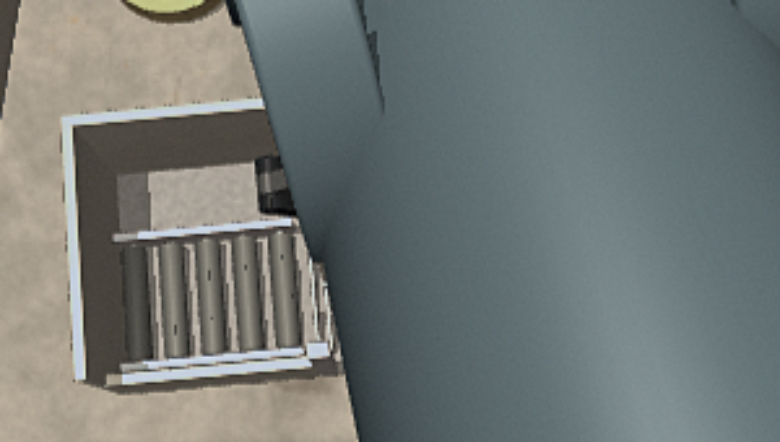

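The wrist view shows the closed fingers above the lane, with the pin at about (322,250) on the far side and the carton well to the left. Descending beside the pin.

>>> step_arm([
  {"travel": [0, 20, 0], "angular": [0, 0, 0], "jaw": -1},
  {"travel": [0, 45, 0], "angular": [0, 0, 0], "jaw": -1},
  {"travel": [0, 75, 0], "angular": [0, 0, 0], "jaw": -1},
  {"travel": [0, 100, 0], "angular": [0, 0, 0], "jaw": -1},
  {"travel": [0, 115, 0], "angular": [0, 0, 0], "jaw": -1},
  {"travel": [0, 120, 0], "angular": [0, 0, 0], "jaw": -1},
  {"travel": [7, 120, 0], "angular": [0, 0, 0], "jaw": -1},
  {"travel": [10, 120, 0], "angular": [0, 0, 0], "jaw": -1},
])

```text
t: 3.25
position: [0.5126, 0.1924, 0.1614]
tcp_rot: [-1.57, -0.047, 0.044]
wrist_force: [0.0, -1.6, 0.8]
gripper_width: -0.0001
```

```bash
python3 -c "
from h import *
import cv2
go(2,-22,160)
cv2.imwrite('pics/w2.png',ctrl.capture('wrist')[150:400,200:460])
a=ctrl.capture('scene')[120:400,220:440];cv2.imwrite('pics/s2.png',cv2.resize(a,None,fx=2.1,fy=2.1))
"
```

```text
t 3.25 q [ 0.243  0.349 -0.143  1.076 -0.     0.185] p [0.5126 0.1924 0.1614] yaw x 0.0579 f [ 0.  -1.6  0.8] w -0.0001
[[ 0.998  0.002 -0.058]
 [ 0.058  0.     0.998]
 [ 0.002 -1.     0.   ]]
now st [-12.  -24.4] shift [14.   1.4  2.4] turn about tool y -0.0057
```

View pics/w2.png

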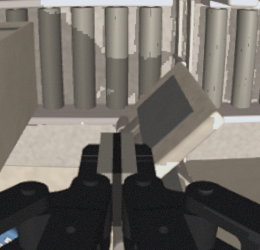

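View pics/s2.png

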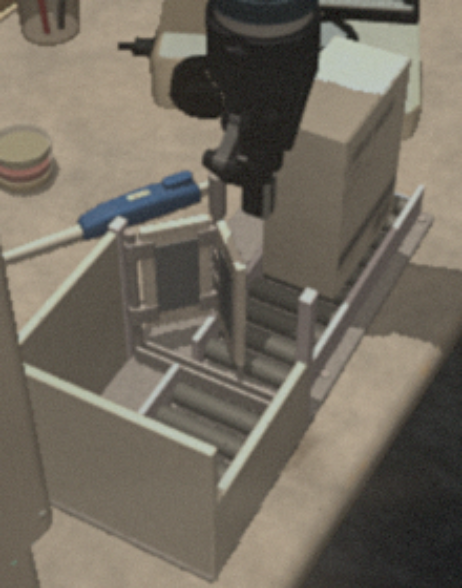

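>>> step_arm([
  {"travel": [6, 0, 1], "angular": [0, 0, 0], "jaw": -1},
  {"travel": [13, 0, 2], "angular": [0, 0, 0], "jaw": -1},
  {"travel": [20, 0, -4], "angular": [0, 0, 0], "jaw": -1},
  {"travel": [24, 0, -7], "angular": [0, 0, 0], "jaw": -1},
  {"travel": [28, 0, -10], "angular": [0, 0, 0], "jaw": -1},
  {"travel": [33, 0, -12], "angular": [0, 0, 0], "jaw": -1},
  {"travel": [37, 0, -14], "angular": [0, 0, 0], "jaw": -1},
  {"travel": [41, 0, -15], "angular": [0, 0, 0], "jaw": -1},
])

```text
t: 4.35
position: [0.553, 0.1794, 0.1602]
tcp_rot: [-1.571, -0.045, 0.046]
wrist_force: [-1.2, 0.1, 0.1]
gripper_width: 0.0001
```

```bash
python3 -c "
from h import *
import cv2
go(38,-42,160)
cv2.imwrite('pics/w3.png',ctrl.capture('wrist')[150:400,200:460])
a=ctrl.capture('scene')[120:400,220:440];cv2.imwrite('pics/s3.png',cv2.resize(a,None,fx=2.1,fy=2.1))
"
```

```text
t 4.35 q [ 0.205  0.418 -0.043  1.11  -0.     0.147] p [0.553  0.1794 0.1602] yaw x 0.058 f [-1.2  0.1  0.1] w 0.0001
[[ 0.998 -0.    -0.058]
 [ 0.058 -0.     0.998]
 [-0.    -1.    -0.   ]]
now st [ 27.6 -39.9] shift [10.5  0.1 -2. ] turn about tool y -0.0056
```

View pics/s3.png

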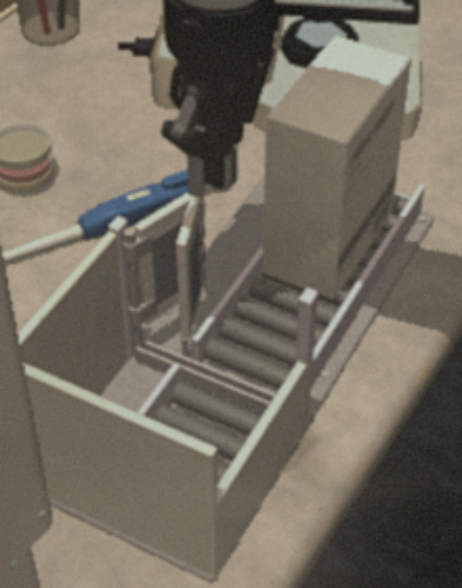

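View pics/w3.png

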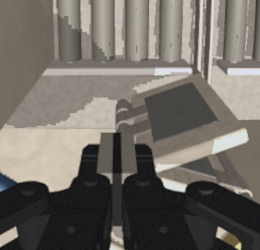

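The door is folding well: the panels have swung towards the post with the pin against the fingers. Continuing to the stop in small steps.

>>> step_arm([
  {"travel": [2, 0, -1], "angular": [0, 0, 0], "jaw": -1},
  {"travel": [4, 0, -1], "angular": [0, 0, 0], "jaw": -1},
  {"travel": [6, 0, -2], "angular": [0, 0, 0], "jaw": -1},
  {"travel": [8, 0, -2], "angular": [0, 0, 0], "jaw": -1},
  {"travel": [10, 0, -2], "angular": [0, 0, 0], "jaw": -1},
  {"travel": [11, 0, -2], "angular": [0, 0, 0], "jaw": -1},
  {"travel": [12, 0, -2], "angular": [0, 0, 0], "jaw": -1},
  {"travel": [13, 0, -2], "angular": [0, 0, 0], "jaw": -1},
])

```text
t: 5.45
position: [0.564, 0.1783, 0.1601]
tcp_rot: [-1.571, -0.043, 0.049]
wrist_force: [-8.2, -0.8, 5.5]
gripper_width: -0.0003
```

```bash
python3 -c "
from h import *
import cv2
go(42,-42,160)
a=ctrl.capture('scene')[120:400,220:440];cv2.imwrite('pics/s4.png',cv2.resize(a,None,fx=2.1,fy=2.1))
"
```

```text
t 5.45 q [ 0.199  0.441 -0.008  1.126  0.     0.14 ] p [0.564  0.1783 0.1601] yaw x 0.0585 f [-8.2 -0.8  5.5] w -0.0003
[[ 0.998 -0.004 -0.058]
 [ 0.058 -0.     0.998]
 [-0.004 -1.    -0.   ]]
now st [ 38.4 -41.7] shift [ 3.6  0.1 -0.3] turn about tool y -0.0051
```

View pics/s4.png

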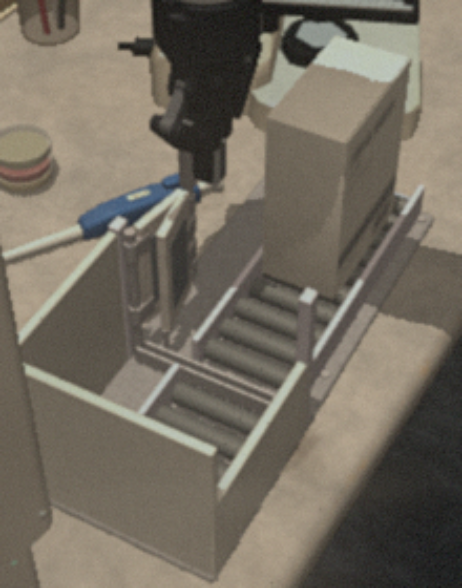

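Scene view: both panels stand parallel against the hinge post, at 8 N against the stop (finger at the position predicted for j≈1.4). Backing off and rising.

>>> step_arm([
  {"travel": [3, 0, 0], "angular": [0, 0, 0], "jaw": -1},
  {"travel": [3, 0, 0], "angular": [0, 0, 0], "jaw": -1},
  {"travel": [-10, 0, 0], "angular": [0, 0, 0], "jaw": -1},
  {"travel": [-22, -10, 0], "angular": [0, 0, 0], "jaw": -1},
  {"travel": [-25, -50, 0], "angular": [0, 0, 0], "jaw": -1},
  {"travel": [-30, -95, 0], "angular": [0, 0, 0], "jaw": -1},
  {"travel": [-40, -130, -10], "angular": [0, 0, 0], "jaw": 1},
  {"travel": [-50, -140, -40], "angular": [0, 0, 0], "jaw": 1},
])

```text
t: 6.5
position: [0.5198, 0.1364, 0.3042]
tcp_rot: [-1.569, -0.053, 0.042]
wrist_force: [0.2, 0.1, 0.2]
gripper_width: 0.0357
```

```bash
python3 -c "
from h import *
import cv2
go(-22,-270,300)
a=ctrl.capture('scene')[120:400,220:440];cv2.imwrite('pics/s5.png',cv2.resize(a,None,fx=2.1,fy=2.1))
cv2.imwrite('pics/w5.png',ctrl.capture('wrist'))
"
```

```text
t 6.5 q [0.138 0.286 0.138 1.416 0.    0.078] p [0.5198 0.1364 0.3042] yaw x 0.0605 f [0.2 0.1 0.2] w 0.0357
[[ 0.998  0.007 -0.061]
 [ 0.06   0.001  0.998]
 [ 0.007 -1.     0.001]]
now st [ -8.4 -80.8] shift [ -13.1    3.9 -189.3] turn about tool y -0.0031
```

View pics/w5.png

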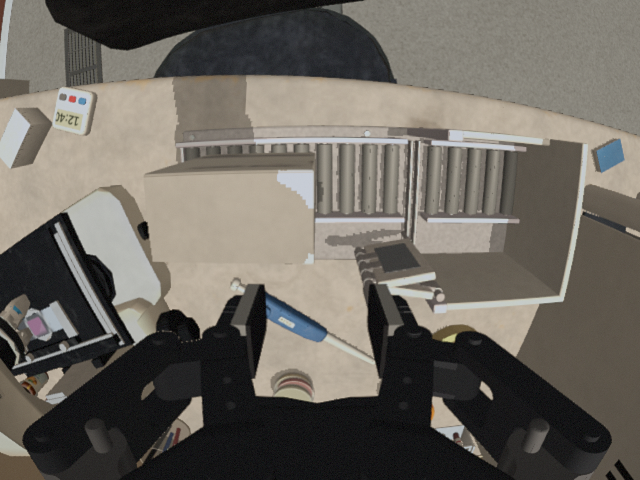

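View pics/s5.png

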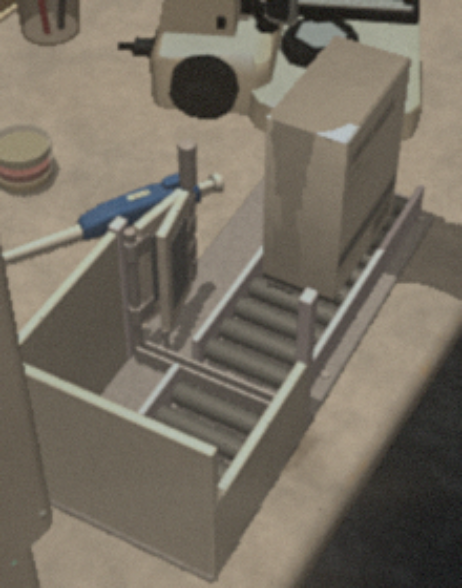

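```bash
python3 -c "
from h import *
q=cast((187/2.1+220-.3,150/2.1+120-.3),.19,'scene');p=inv(q[:2]);print('pin',p,np.arctan2(25-p[1],68-p[0]))
print(tri((518,238),(418,183)))
print(tri((518,232),(418,170)))
for u,v in((518,238),(470,195),(500,225)):
  for z in(0,.05,.1):print(u,v,z,inv(cast((u,v),z)[:2]).round())
"
python3 - <<'E'
import cv2
a=cv2.imread("pics/top0.png")[90:300,430:640]
cv2.imwrite("pics/mz.png",cv2.resize(a,None,fx=2.8,fy=2.8))
a=cv2.imread("pics/scene0.png")[20:220,280:480]
cv2.imwrite("pics/mz2.png",cv2.resize(a,None,fx=2.8,fy=2.8))
E
```

```text
pin [ 53.47463935 -34.87054213] 1.3327823033915798
(array([ 0.53262479, -0.16231868, -0.00996079]), np.float64(0.0010889485431562445))
(array([ 0.5335635 , -0.14703874,  0.03499077]), np.float64(0.006337641843275533))
518 238 0 [ -15. -376.]
518 238 0.05 [ -23. -356.]
518 238 0.1 [ -30. -336.]
470 195 0 [  75. -299.]
470 195 0.05 [  64. -283.]
470 195 0.1 [  52. -268.]
500 225 0 [  12. -346.]
500 225 0.05 [   4. -328.]
500 225 0.1 [  -5. -310.]
```

View pics/mz.png

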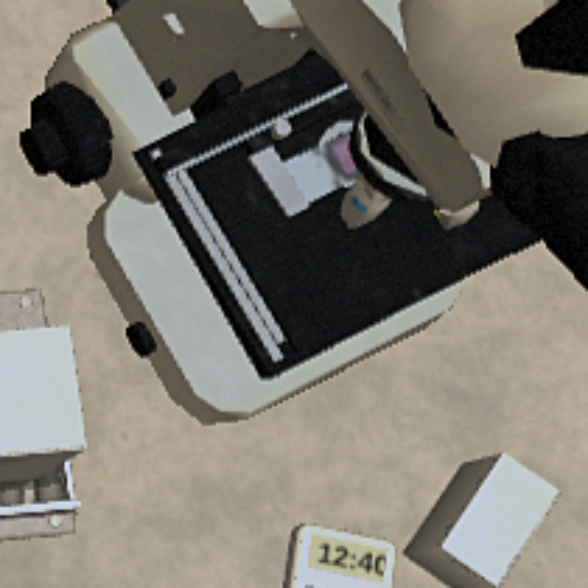

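View pics/mz2.png

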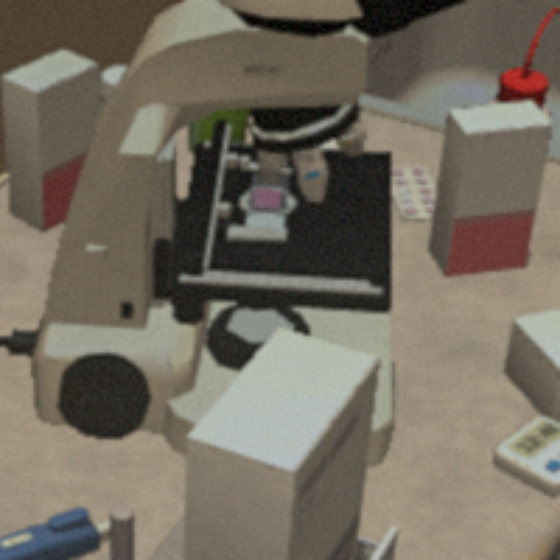

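```bash
python3 -c "
from h import *
for a,b in(((265,375),(390,303)),((150,150),(172,303)),((225,405),(375,455)),((285,345),(380,288))):
  p,e=tri((a[0]/2.8+430,a[1]/2.8+90),(b[0]/2.8+280,b[1]/2.8+20));print(p.round(3),inv(p).round(),e)
"
```

```text
[ 0.526 -0.11   0.16 ] [ -18. -327.] 0.0019618678336097064
[ 0.669 -0.066  0.135] [ 128. -292.] 0.0009577823169331097
[ 0.536 -0.145  0.002] [ -10. -362.] 0.0033364130905528186
[ 0.541 -0.124  0.159] [  -3. -342.] 0.0049463939461176455
```

```bash
python3 -c "
from h import *
for v in(210,221,232):
  for z in(.33,.37): print(v,z,(inv(cast((279,v),z)[:2])-np.array([-23.3,-23.1])).round())
go(-23,-245,305,TH-np.pi/2)
"
```

```text
210 0.33 [24. 66.]
210 0.37 [14. 63.]
221 0.33 [10. 67.]
221 0.37 [ 1. 64.]
232 0.33 [-4. 68.]
232 0.37 [-12.  65.]
t 6.6 q [ 1.350e-01  2.850e-01  1.350e-01  1.416e+00 -1.000e-03  7.900e-02] p [0.5191 0.1341 0.3034] yaw x 0.056 f [ 0.2  1.  -0.1] w 0.0512
[[ 0.998  0.005 -0.056]
 [ 0.056 -0.     0.998]
 [ 0.005 -1.    -0.   ]]
now st [ -9.2 -83. ] shift [ -12.6   -1.6 -162.1] turn about tool y 1.5632
```

```bash
python3 -c "
from h import *
i=ctrl.camera_info('scene')
for off in(50,60,68):
  for z in(.19,.21,.23,.25):
    X=np.array([.564-.06*off/1000,.178+off/1000,z]);c=i['R']@X+i['t'];print(off,z,(567.43*c[0]/c[2]+i['cx'],567.43*c[1]/c[2]+i['cy']))
"
python3 - <<'E'
import cv2
a=cv2.imread("pics/s4.png")[0:260,100:300]
cv2.imwrite("pics/s4z.png",cv2.resize(a,None,fx=2.3,fy=2.3))
E
```

```text
50 0.19 (np.float64(303.2501819252498), np.float64(210.03417233356348))
50 0.21 (np.float64(302.81566952229974), np.float64(199.8738406681503))
50 0.23 (np.float64(302.3666650668264), np.float64(189.3746370645598))
50 0.25 (np.float64(301.9024312450678), np.float64(178.5193206976486))
60 0.19 (np.float64(299.87697266936567), np.float64(213.91961202143023))
60 0.21 (np.float64(299.3833975464589), np.float64(203.74606727261985))
60 0.23 (np.float64(298.87323292231423), np.float64(193.23058058757422))
60 0.25 (np.float64(298.3456281189513), np.float64(182.35561783603052))
68 0.19 (np.float64(297.14176969783983), np.float64(217.0701625428362))
68 0.21 (np.float64(296.59968305127865), np.float64(206.8866031635273))
68 0.23 (np.float64(296.03926273474826), np.float64(196.3586301780971))
68 0.25 (np.float64(295.45956266748584), np.float64(185.46847065359094))
```

View pics/s4z.png

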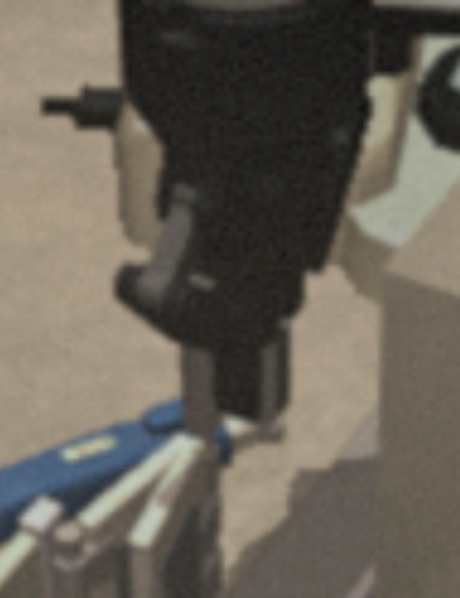

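>>> step_arm([
  {"travel": [-2, -3, -20], "angular": [0, 0.18, 0], "jaw": -1},
  {"travel": [-4, -3, -40], "angular": [0, 0.36, 0], "jaw": -1},
  {"travel": [-6, -3, -60], "angular": [0, 0.54, 0], "jaw": -1},
  {"travel": [-8, -3, -81], "angular": [0, 0.72, 0], "jaw": -1},
  {"travel": [-10, -3, -101], "angular": [0, 0.9, 0], "jaw": -1},
  {"travel": [-12, -3, -122], "angular": [0, 1.08, 0], "jaw": -1},
  {"travel": [-14, -3, -142], "angular": [0, 1.26, 0], "jaw": -1},
  {"travel": [-15, -3, -160], "angular": [0, 1.44, 0], "jaw": -1},
])

```text
t: 7.6
position: [0.513, -0.0252, 0.3033]
tcp_rot: [-1.29, 1.073, -1.073]
wrist_force: [0.3, 0.0, 0.1]
gripper_width: -0.0002
```

```bash
python3 -c "
from h import *
import cv2
go(-25,-245,300,TH-np.pi/2)
cv2.imwrite('pics/w6.png',ctrl.capture('wrist'))
cv2.imwrite('pics/s6.png',ctrl.capture('scene'))
"
```

```text
t 7.6 q [-0.173  0.242  0.077  1.406  0.     1.215] p [ 0.513  -0.0252  0.3033] yaw x -1.3877 f [0.3 0.  0.1] w -0.0002
[[ 0.182  0.001  0.983]
 [-0.983  0.     0.182]
 [-0.    -1.     0.001]]
now st [ -25.4 -241.5] shift [ 3.5  3.3 -0. ] turn about tool y 0.1195
```

View pics/w6.png

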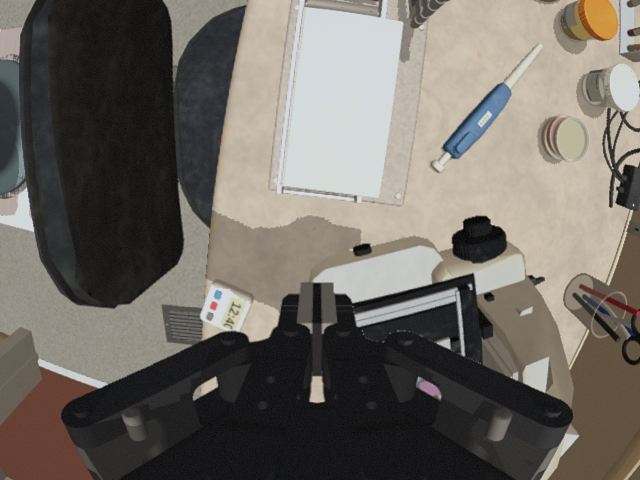

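View pics/s6.png

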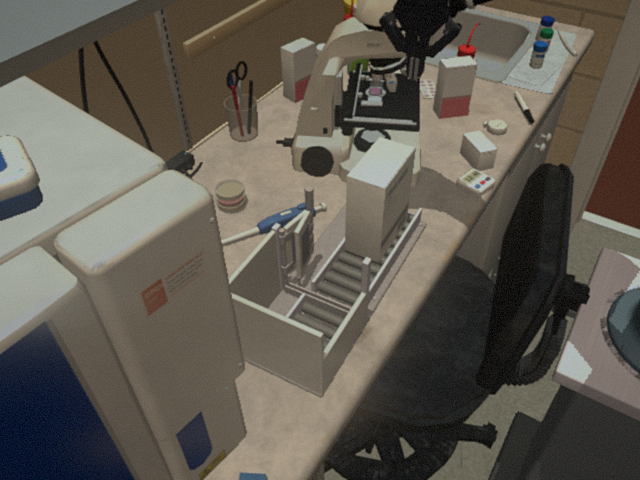

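>>> step_arm([
  {"travel": [2, 5, 0], "angular": [0.003, 0.06, 0.1], "jaw": -1},
  {"travel": [4, 25, 0], "angular": [0.012, 0.12, 0.2], "jaw": -1},
  {"travel": [4, 55, 0], "angular": [0.012, 0.12, 0.2], "jaw": -1},
  {"travel": [4, 85, 0], "angular": [0.012, 0.12, 0.2], "jaw": -1},
  {"travel": [4, 115, 0], "angular": [0.012, 0.12, 0.2], "jaw": -1},
  {"travel": [4, 145, 0], "angular": [0.012, 0.12, 0.2], "jaw": -1},
  {"travel": [4, 165, 0], "angular": [0.012, 0.12, 0.2], "jaw": -1},
  {"travel": [4, 173, 0], "angular": [0.012, 0.12, 0.2], "jaw": -1},
])

```text
t: 8.7
position: [0.5128, -0.0277, 0.1291]
tcp_rot: [-1.099, 1.252, -1.005]
wrist_force: [-0.5, 0.4, 0.5]
gripper_width: 0.0003
```

```bash
python3 -c "
from h import *
import cv2
go(-24,30,130,TH-np.pi/2)
cv2.imwrite('pics/w7.png',ctrl.capture('wrist'))
"
```

```text
t 8.7 q [-0.292  0.356 -0.24   1.049  0.187  1.2  ] p [ 0.5128 -0.0277  0.1291] yaw x -1.4993 f [-0.5  0.4  0.5] w 0.0003
[[ 0.07  -0.016  0.997]
 [-0.977  0.199  0.072]
 [-0.2   -0.98  -0.001]]
now st [ -25.8 -244.1] shift [-268.7   54.     4. ] turn about tool y 0.0079
```

View pics/w7.png

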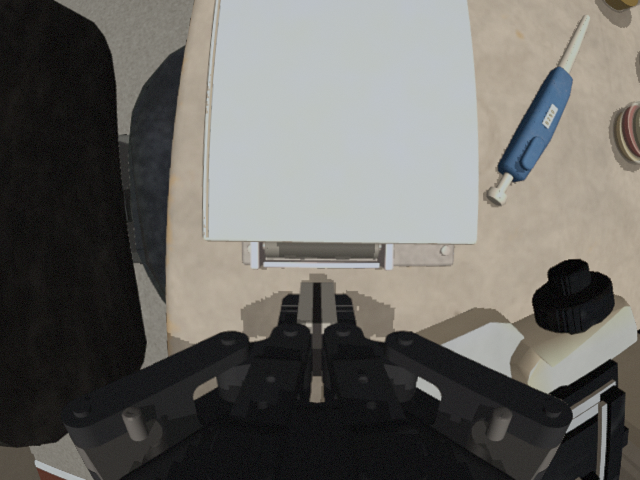

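>>> step_arm([
  {"travel": [-6, 1.2, 0.1], "angular": [0, 0, 0], "jaw": -1},
  {"travel": [-12, 2.4, 0.2], "angular": [0, 0, 0], "jaw": -1},
  {"travel": [-17, 3.4, 0.3], "angular": [0, 0, 0], "jaw": -1},
  {"travel": [-22, 4.4, 0.4], "angular": [0, 0, 0], "jaw": -1},
  {"travel": [-27, 5.4, 0.5], "angular": [0, 0, 0], "jaw": -1},
  {"travel": [-32, 6.4, 0.6], "angular": [0, 0, 0], "jaw": -1},
  {"travel": [-38, 7.6, 0.7], "angular": [0, 0, 0], "jaw": -1},
  {"travel": [-44, 8.8, 0.8], "angular": [0, 0, 0], "jaw": -1},
])

```text
t: 9.75
position: [0.5112, 0.0163, 0.1304]
tcp_rot: [-1.097, 1.252, -1.009]
wrist_force: [0.3, -0.6, 0.1]
gripper_width: -0.0002
```

```bash
python3 -c "
from h import *
import cv2
go(-24,29,130,TH-np.pi/2)
cv2.imwrite('pics/w8.png',ctrl.capture('wrist'))
cv2.imwrite('pics/s8.png',ctrl.capture('scene')[100:400,200:500])
"
```

```text
t 9.75 q [-0.21   0.335 -0.266  1.025  0.192  1.286] p [0.5112 0.0163 0.1304] yaw x -1.5022 f [ 0.3 -0.6  0.1] w -0.0002
[[ 0.067 -0.014  0.998]
 [-0.978  0.198  0.069]
 [-0.199 -0.98  -0.   ]]
now st [ -24.6 -200. ] shift [-224.4   45.9    1.7] turn about tool y 0.005
```

View pics/w8.png

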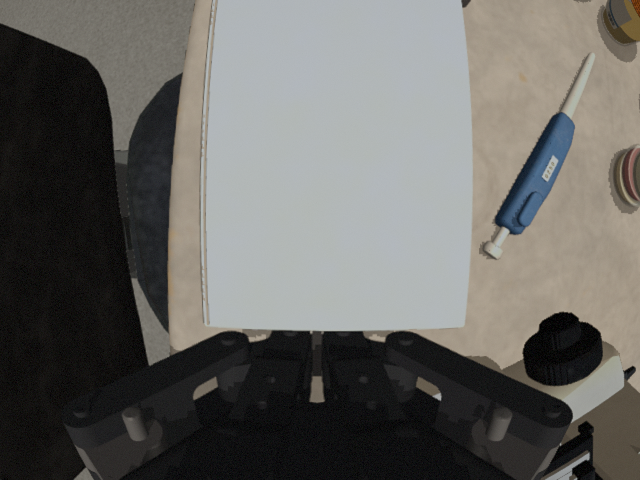

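View pics/s8.png

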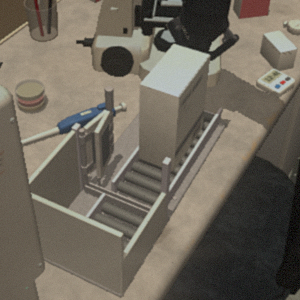

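Carton is upright and in contact (rear edge at row 328 of the wrist view, square to the tool). Pushing on at 0.05 m/s.

>>> step_arm([
  {"travel": [-6, 1.2, 0], "angular": [0, 0, 0], "jaw": -1},
  {"travel": [-12, 2.5, 0.1], "angular": [0, 0, 0], "jaw": -1},
  {"travel": [-18, 3.7, 0.1], "angular": [0, 0, 0], "jaw": -1},
  {"travel": [-24, 4.9, 0.2], "angular": [0, 0, 0], "jaw": -1},
  {"travel": [-30, 6.1, 0.2], "angular": [0, 0, 0], "jaw": -1},
  {"travel": [-36, 7.4, 0.3], "angular": [0, 0, 0], "jaw": -1},
  {"travel": [-42, 8.6, 0.3], "angular": [0, 0, 0], "jaw": -1},
  {"travel": [-48, 9.8, 0.4], "angular": [0, 0, 0], "jaw": -1},
])

```text
t: 10.85
position: [0.5082, 0.0652, 0.1303]
tcp_rot: [-1.098, 1.252, -1.009]
wrist_force: [-0.4, -0.9, -0.5]
gripper_width: 0.0002
```

>>> step_arm([
  {"travel": [-6, 1.2, 0], "angular": [0, 0, 0], "jaw": -1},
  {"travel": [-12, 2.5, 0.1], "angular": [0, 0, 0], "jaw": -1},
  {"travel": [-18, 3.7, 0.1], "angular": [0, 0, 0], "jaw": -1},
  {"travel": [-24, 4.9, 0.2], "angular": [0, 0, 0], "jaw": -1},
  {"travel": [-30, 6.1, 0.2], "angular": [0, 0, 0], "jaw": -1},
  {"travel": [-36, 7.4, 0.3], "angular": [0, 0, 0], "jaw": -1},
  {"travel": [-42, 8.6, 0.3], "angular": [0, 0, 0], "jaw": -1},
  {"travel": [-48, 9.8, 0.4], "angular": [0, 0, 0], "jaw": -1},
])

```text
t: 11.85
position: [0.5052, 0.1141, 0.1303]
tcp_rot: [-1.097, 1.252, -1.009]
wrist_force: [-0.5, -0.8, 1.0]
gripper_width: -0.0002
```

```bash
python3 -c "
from h import *
import cv2
go(-24,29,130,TH-np.pi/2)
cv2.imwrite('pics/w9.png',ctrl.capture('wrist'))
cv2.imwrite('pics/s9.png',cv2.resize(ctrl.capture('scene')[100:400,200:500],None,fx=2,fy=2))
"
```

```text
t 11.85 q [-0.021  0.316 -0.294  0.979  0.199  1.479] p [0.5052 0.1141 0.1303] yaw x -1.5022 f [-0.5 -0.8  1. ] w -0.0002
[[ 0.067 -0.014  0.998]
 [-0.978  0.198  0.069]
 [-0.199 -0.98  -0.   ]]
now st [ -24.3 -102. ] shift [-128.4   26.3    0.9] turn about tool y 0.005
```

View pics/w9.png

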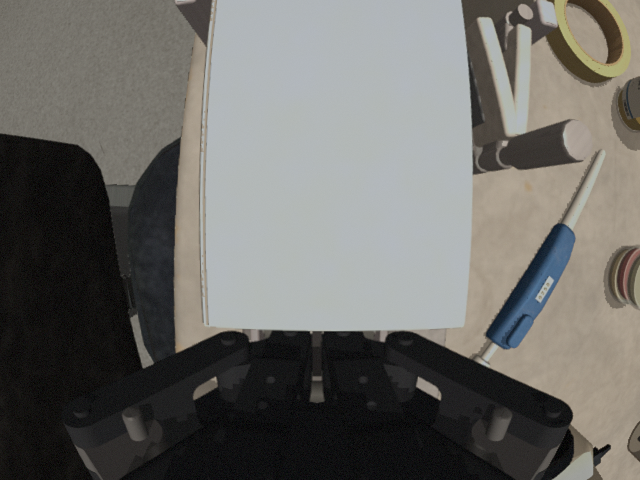

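View pics/s9.png

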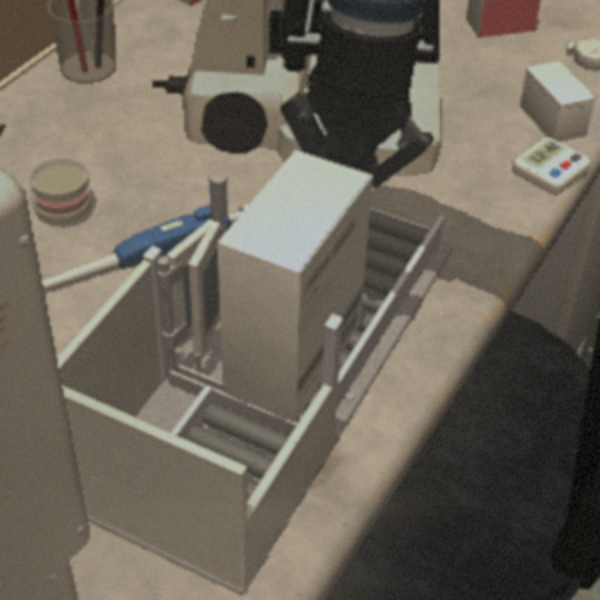

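Carton enters the mouth upright, clear of the folded door (pin at (585,140) in the wrist view). Continuing.

>>> step_arm([
  {"travel": [-6, 1.2, 0], "angular": [0, 0, 0], "jaw": -1},
  {"travel": [-12, 2.5, 0.1], "angular": [0, 0, 0], "jaw": -1},
  {"travel": [-18, 3.7, 0.1], "angular": [0, 0, 0], "jaw": -1},
  {"travel": [-24, 4.9, 0.2], "angular": [0, 0, 0], "jaw": -1},
  {"travel": [-30, 6.1, 0.2], "angular": [0, 0, 0], "jaw": -1},
  {"travel": [-36, 7.4, 0.3], "angular": [0, 0, 0], "jaw": -1},
  {"travel": [-42, 8.6, 0.3], "angular": [0, 0, 0], "jaw": -1},
  {"travel": [-48, 9.8, 0.4], "angular": [0, 0, 0], "jaw": -1},
])

```text
t: 12.95
position: [0.5023, 0.163, 0.1302]
tcp_rot: [-1.097, 1.252, -1.009]
wrist_force: [-0.1, 0.3, 0.2]
gripper_width: 0.0003
```

```bash
python3 -c "
from h import *
import cv2
go(-24,29,130,TH-np.pi/2)
cv2.imwrite('pics/w10.png',ctrl.capture('wrist'))
"
```

```text
t 12.95 q [ 0.075  0.319 -0.29   0.961  0.2    1.577] p [0.5023 0.163  0.1302] yaw x -1.5022 f [-0.1  0.3  0.2] w 0.0003
[[ 0.067 -0.014  0.998]
 [-0.978  0.198  0.069]
 [-0.199 -0.98  -0.   ]]
now st [-24.1 -53.1] shift [-80.4  16.5   0.6] turn about tool y 0.005
```

View pics/w10.png

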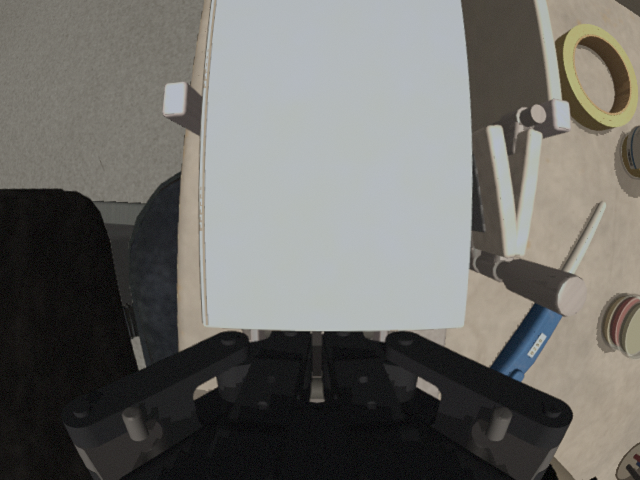

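>>> step_arm([
  {"travel": [-6, 1.2, -0.5], "angular": [0, 0, 0], "jaw": -1},
  {"travel": [-12, 2.5, -1], "angular": [0, 0, 0], "jaw": -1},
  {"travel": [-18, 3.7, -1.5], "angular": [0, 0, 0], "jaw": -1},
  {"travel": [-24, 4.9, -2], "angular": [0, 0, 0], "jaw": -1},
  {"travel": [-30, 6.1, -2.5], "angular": [0, 0, 0], "jaw": -1},
  {"travel": [-36, 7.4, -3], "angular": [0, 0, 0], "jaw": -1},
  {"travel": [-42, 8.6, -3.5], "angular": [0, 0, 0], "jaw": -1},
  {"travel": [-48, 9.8, -3.5], "angular": [0, 0, 0], "jaw": -1},
])

```text
t: 14.0
position: [0.4954, 0.2117, 0.1302]
tcp_rot: [-1.097, 1.252, -1.009]
wrist_force: [0.1, -0.4, -0.2]
gripper_width: -0.0002
```

```bash
python3 -c "
from h import *
import cv2
go(-28,29,130,TH-np.pi/2)
cv2.imwrite('pics/w11.png',ctrl.capture('wrist'))
cv2.imwrite('pics/s11.png',cv2.resize(ctrl.capture('scene')[100:400,200:500],None,fx=2,fy=2))
"
```

```text
t 14.0 q [ 0.17   0.324 -0.283  0.944  0.199  1.674] p [0.4954 0.2117 0.1302] yaw x -1.5022 f [ 0.1 -0.4 -0.2] w -0.0002
[[ 0.067 -0.014  0.998]
 [-0.978  0.198  0.069]
 [-0.199 -0.98  -0.   ]]
now st [-27.9  -4.1] shift [-32.4   6.7   0.1] turn about tool y 0.005
```

View pics/w11.png

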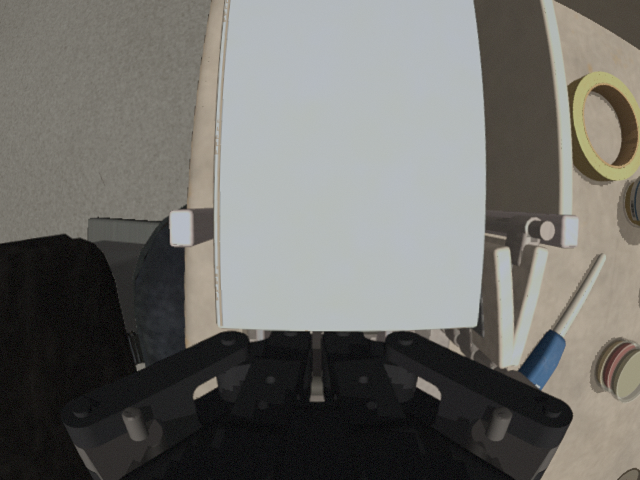

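View pics/s11.png

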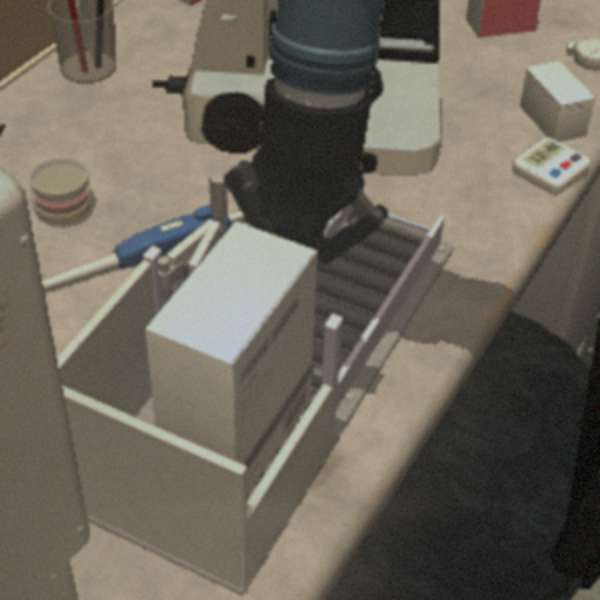

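>>> step_arm([
  {"travel": [-5, 1, 0], "angular": [0, 0, 0], "jaw": -1},
  {"travel": [-10, 2, 0], "angular": [0, 0, 0], "jaw": -1},
  {"travel": [-14, 2.8, 0], "angular": [0, 0, 0], "jaw": -1},
  {"travel": [-18, 3.6, 0], "angular": [0, 0, 0], "jaw": -1},
  {"travel": [-21, 4.2, 0], "angular": [0, 0, 0], "jaw": -1},
  {"travel": [-24, 4.8, 0], "angular": [0, 0, 0], "jaw": -1},
  {"travel": [-26, 5.3, 0], "angular": [0, 0, 0], "jaw": -1},
  {"travel": [-28, 5.7, 0], "angular": [0, 0, 0], "jaw": -1},
])

```text
t: 15.1
position: [0.4936, 0.2399, 0.1302]
tcp_rot: [-1.097, 1.252, -1.009]
wrist_force: [-0.5, -0.3, -0.2]
gripper_width: -0.0004
```

>>> step_arm([
  {"travel": [-1, 0.2, 0], "angular": [0, 0, 0], "jaw": -1},
  {"travel": [-2, 0.4, 0], "angular": [0, 0, 0], "jaw": -1},
  {"travel": [-3, 0.6, 0], "angular": [0, 0, 0], "jaw": -1},
  {"travel": [-4, 0.8, 0], "angular": [0, 0, 0], "jaw": -1},
  {"travel": [-5, 1, 0], "angular": [0, 0, 0], "jaw": -1},
  {"travel": [-5, 1, 0], "angular": [0, 0, 0], "jaw": -1},
  {"travel": [-5, 1, 0], "angular": [0, 0, 0], "jaw": -1},
  {"travel": [-5, 1, 0], "angular": [0, 0, 0], "jaw": -1},
])

```text
t: 16.1
position: [0.4931, 0.2448, 0.1301]
tcp_rot: [-1.097, 1.252, -1.009]
wrist_force: [0.7, 0.2, -0.6]
gripper_width: -0.0002
```

```bash
python3 -c "
from h import *
import cv2
go(-28,29,130,TH-np.pi/2)
cv2.imwrite('pics/s12.png',cv2.resize(ctrl.capture('scene')[150:400,200:450],None,fx=2.4,fy=2.4))
"
```

```text
t 16.1 q [ 0.233  0.336 -0.265  0.936  0.197  1.739] p [0.4931 0.2448 0.1301] yaw x -1.5022 f [ 0.7  0.2 -0.6] w -0.0002
[[ 0.067 -0.014  0.998]
 [-0.978  0.198  0.069]
 [-0.199 -0.98  -0.   ]]
now st [-28.1  29.2] shift [0.2 0.1 0.1] turn about tool y 0.005
```

View pics/s12.png

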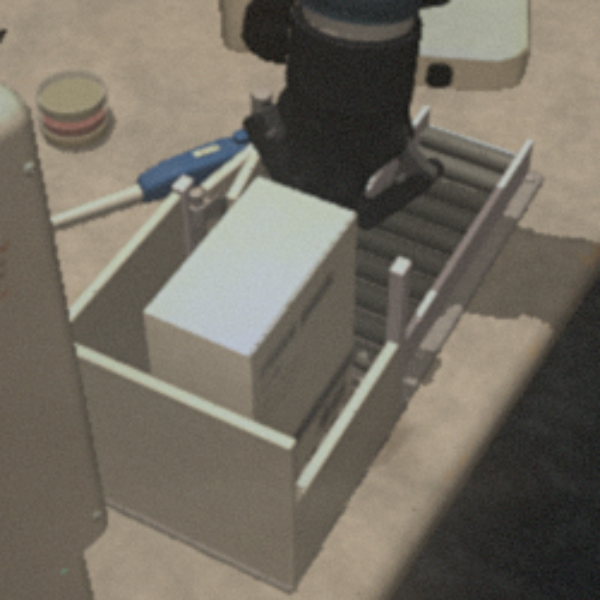

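No stop force yet; the carton is nearly home. Continuing in about 1 mm steps.

>>> step_arm([
  {"travel": [-1, 0.2, 0], "angular": [0, 0, 0], "jaw": -1},
  {"travel": [-2, 0.4, 0], "angular": [0, 0, 0], "jaw": -1},
  {"travel": [-3, 0.6, 0], "angular": [0, 0, 0], "jaw": -1},
  {"travel": [-4, 0.8, 0], "angular": [0, 0, 0], "jaw": -1},
  {"travel": [-5, 1, 0], "angular": [0, 0, 0], "jaw": -1},
  {"travel": [-5, 1, 0], "angular": [0, 0, 0], "jaw": -1},
  {"travel": [-5, 1, 0], "angular": [0, 0, 0], "jaw": -1},
  {"travel": [-5, 1, 0], "angular": [0, 0, 0], "jaw": -1},
])

```text
t: 17.15
position: [0.4929, 0.2494, 0.1302]
tcp_rot: [-1.098, 1.252, -1.01]
wrist_force: [-0.7, -5.7, 0.8]
gripper_width: -0.0002
```

```bash
python3 -c "
from h import *
import cv2
go(-28,29,130,TH-np.pi/2)
cv2.imwrite('pics/w13.png',ctrl.capture('wrist'))
cv2.imwrite('pics/s13.png',cv2.resize(ctrl.capture('scene')[150:400,200:450],None,fx=2.4,fy=2.4))
cv2.imwrite('pics/t13.png',cv2.resize(ctrl.capture('top')[150:320,180:480],None,fx=2.6,fy=2.6))
"
```

```text
t 17.15 q [ 0.242  0.338 -0.262  0.936  0.196  1.748] p [0.4929 0.2494 0.1302] yaw x -1.5026 f [-0.7 -5.7  0.8] w -0.0002
[[ 0.067 -0.013  0.998]
 [-0.978  0.197  0.068]
 [-0.198 -0.98   0.   ]]
now st [-28.   33.7] shift [ 4.7 -0.8 -0. ] turn about tool y 0.0046
```

View pics/w13.png

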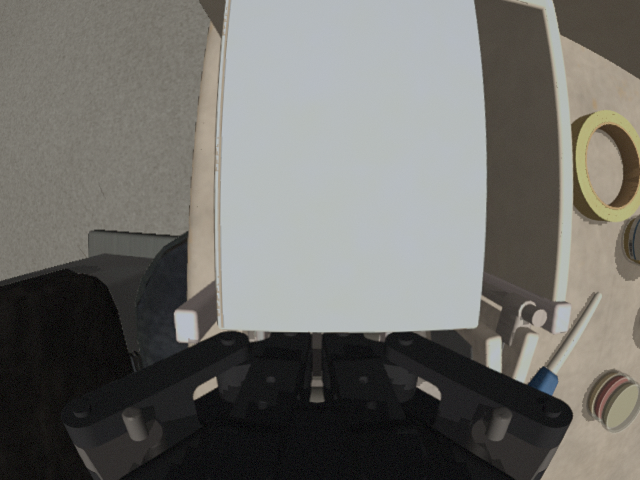

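View pics/t13.png

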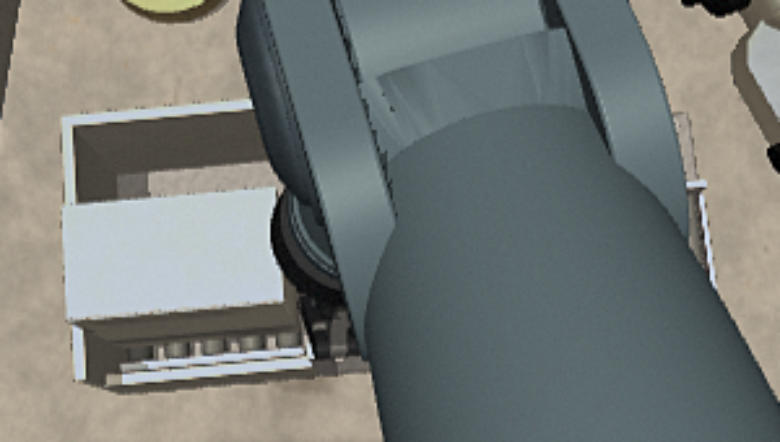

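View pics/s13.png

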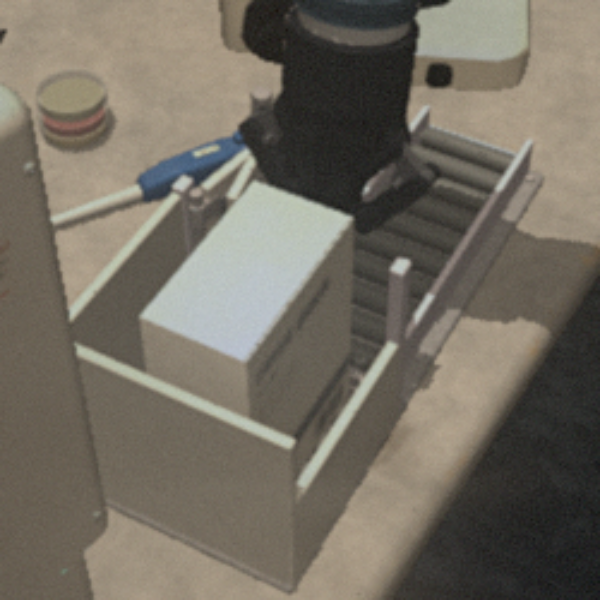

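At 5.7 N the carton is against the back stop. Withdrawing straight back, then up.

>>> step_arm([
  {"travel": [4, -0.8, 0], "angular": [0, 0, 0], "jaw": -1},
  {"travel": [10, -2, 0], "angular": [0, 0, 0], "jaw": -1},
  {"travel": [20, -4, 0], "angular": [0, 0, 0], "jaw": -1},
  {"travel": [35, -8, 0], "angular": [0, 0, 0], "jaw": -1},
  {"travel": [50, -35, 0], "angular": [0, 0, 0], "jaw": -1},
  {"travel": [60, -75, 0], "angular": [0, 0, 0], "jaw": -1},
  {"travel": [70, -115, 0], "angular": [0, 0, 0], "jaw": -1},
  {"travel": [85, -150, 0], "angular": [0, 0, 0], "jaw": -1},
])

```text
t: 18.3
position: [0.5008, 0.1358, 0.262]
tcp_rot: [-1.096, 1.251, -1.01]
wrist_force: [1.6, 0.4, -0.0]
gripper_width: 0.0002
```

```bash
python3 -c "
from h import *
go(-60,-280,300,TH-np.pi/2)
"
```

```text
t 18.3 q [ 0.021  0.241 -0.046  1.292  0.2    1.523] p [0.5008 0.1358 0.262 ] yaw x -1.5023 f [ 1.6  0.4 -0. ] w 0.0002
[[ 0.067 -0.012  0.998]
 [-0.978  0.199  0.068]
 [-0.199 -0.98   0.001]]
now st [-27.4 -80.2] shift [188.1 -77.1 -33.5] turn about tool y 0.0049
```

>>> step_arm([
  {"travel": [29, -14, -17], "angular": [0, 0, 0], "jaw": -1},
  {"travel": [58, -28, -34], "angular": [0, 0, 0], "jaw": -1},
  {"travel": [86, -41, -51], "angular": [0, 0, 0], "jaw": -1},
  {"travel": [115, -55, -68], "angular": [0, 0, 0], "jaw": -1},
  {"travel": [144, -68, -86], "angular": [0, 0, 0], "jaw": -1},
  {"travel": [173, -82, -103], "angular": [0, 0, 0], "jaw": -1},
  {"travel": [201, -96, -120], "angular": [0, 0, 0], "jaw": -1},
  {"travel": [230, -109, -137], "angular": [0, 0, 0], "jaw": -1},
])

```text
t: 19.3
position: [0.3799, -0.1203, 0.3218]
tcp_rot: [-1.097, 1.252, -1.01]
wrist_force: [0.4, -0.7, -0.4]
gripper_width: 0.0001
```

```bash
python3 -c "
from h import *
import cv2
st()
cv2.imwrite('pics/s14.png',cv2.resize(ctrl.capture('scene')[120:400,220:440],None,fx=2.1,fy=2.1,interpolation=cv2.INTER_CUBIC))
cv2.imwrite('pics/t14.png',cv2.resize(ctrl.capture('top')[175:310,190:475],None,fx=2.8,fy=2.8,interpolation=cv2.INTER_CUBIC))
"
```

```text
t 19.3 q [-0.592  0.094 -0.073  1.527  0.158  0.901] p [ 0.3799 -0.1203  0.3218] yaw x -1.5028 f [ 0.4 -0.7 -0.4] w 0.0001
[[ 0.067 -0.013  0.998]
 [-0.978  0.198  0.068]
 [-0.199 -0.98   0.001]]
```

View pics/t14.png

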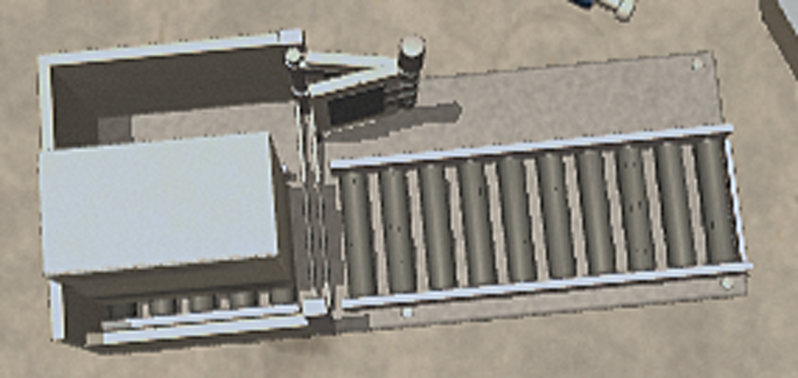

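View pics/s14.png

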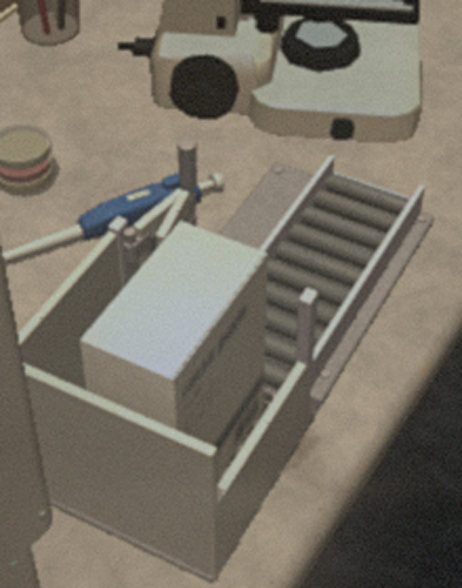

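```bash
python3 -c "
from h import *
z=lambda u,v,h:inv(cast((u/2.8+189.7,v/2.8+174.7),h)[:2])
c=[z(*q,.197) for q in((41,152),(268,132),(280,255),(49,277))];print(np.round(c,1),np.mean(c,0)-[-22,102.5])
s=[inv(cast((u/2.1+219.7,v/2.1+119.7),.197,'scene')[:2]) for u,v in((83,342),(177,380),(267,254),(184,223))];print(np.round(s,1),np.mean(s,0)-[-22,102.5])
p=z(412,45,.19);print(p,np.arctan2(25-p[1],68-p[0]))
p=inv(cast((187/2.1+219.7,148/2.1+119.7),.19,'scene')[:2]);print(p,np.arctan2(25-p[1],68-p[0]))
"
```

```text
[[ 15.  166.1]
 [ 14.1  43.7]
 [-52.7  42.8]
 [-52.8 165.5]] [2.89447304 2.029447  ]
[[ 13.2 166.4]
 [-53.6 165.3]
 [-52.3  42.6]
 [ 11.8  42.2]] [1.74418545 1.65290918]
[ 56.60372295 -38.46487813] 1.3931216211606736
[ 54.63750299 -36.915477  ] 1.3582380910584124
```

Both views agree that the carton is square and home (within about 3 mm) and that the door is at about 1.36–1.39 rad. Handing in.

```bash
python3 -c "
from bench import ctrl
print(ctrl.hand_in())"
```

```text
the job is handed in; nothing more can be done
None
```

The door is fully folded and the carton is home in the bay. I handed the job in at about 19.4 s of the 54 s allowed; no verdict was reported.

**What I did:** I pushed the fold pin along its arc with the shut fingers until it met the stop at about 8 N. The carton was still outside then, with its centre at station y of about −150 mm. I then pushed the carton's rear face at 0.13 m height and about 0.05 m/s, with the tool tilted slightly. It met the back stop at 5.7 N, and I withdrew the arm clear.

**Last checks, top and scene views:**

| Check | Measured | Required |
|---|---|---|
| Carton centre from bay_home, horizontal | 2.4–3.5 mm | under 18 mm |
| Carton front face, station y | 165–166 mm | within 10 mm of the stop face at 165 mm |
| Door angle | 1.39 rad (top), 1.36 rad (scene) | at least 1.2 rad |

- **Carton tilt:** I judged it only by eye; it looks upright and square in both views.
- **Contact:** The wrist force was near zero and the arm was clear of everything.
- **Disagreement:** The two views differ by about 2 mm on the carton and 0.03 rad on the door, which is within calibration error. No check failed.

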